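Uncover the blue-handled staining dish

TASK

Take the lid with the blue handle off its slide-staining dish, so that the slides can be got at, and set it down, not dropped, in the green tray so that it lies flat with its handle up. Leave the open dish standing where it is, and leave the dish with the orange-handled lid alone and covered.

Things in the scene. Friction and masses are not known exactly. Their poses are not given: they have to be found in the camera images.
- lid_blue_handle (a point): centre of the blue bar handle of the white lid lying loose on its dish. Bar 54 mm long (lid's x), 14 wide (y; grasp across this), top 13 mm above this point, lid plate's top 17 mm below it (17 to 14 below: a 62x24 mm foot). Lid 98x78 mm, 80 g; its 8 mm skirt hangs outside the dish's rim with 2.5 mm play: lifted straight up 10 mm it is free. Skirt's lower edge 28 mm below this point. z up.
- dish_blue: steel staining dish under the blue-handled lid: loose open box 90x70 mm (its x, y), 50 mm tall, 0.6 kg, glass slides standing inside. Origin at the centre of its underside, on the table, z up. With the lid on, the handle's centre is 70 mm above the origin, and the lid's x lies along the dish's x.
- lid_orange_handle (a point): centre of the orange bar handle of the other lid, lying on the other, equal dish; same sizes as the blue one. To be left alone. Nothing else tall stands near the dishes and tray except a fixed conical glass flask on their right (-y) side: 196 mm across at the foot, 318 mm tall, its axis at x 0.565, y -0.035; go over or round it. Pumps 130 mm tall, with things on them to 210 mm, stand at y below -0.3.
- tray_floor (a point): centre of the inner floor of the square green tray, fixed to the table, 4 mm above its top. The inside is 150x150 mm along the point's x and y, with 4 mm thick walls whose tops are 14 mm above the table; the lid fits in at any turn. A lid lying flat in it has its handle centre 28 mm above this point.
There are look-alikes about, which are no part of the job. Leave any red look-alike of the part that bears lid_blue_handle alone.

How it is judged:
By the outcome, as a careful person would: the job done as asked, in the order asked, and still so for the second after the job is handed in, with the robot touching nothing.
It also fails if it takes over 43 s, if anything falls off the work surface, if the arm or the gripper's body presses on something with over 40 N, if the wrist force passes 120 N, or if a joint passes its speed limit or range.

ROBOT

A 7-joint arm with a two-finger parallel gripper is mounted at the origin on the work surface; the furniture and walls round the work are solid. World frame = base frame: x ahead of the robot, y to its left, z up, the work surface at z = 0. Lengths are in m, angles in rad, forces in N, time in s.
With the tool pointing down it reaches from about 0.4 to 0.875 m from the base axis. Payload 4.4 kg.
Tool frame: the origin (TCP) lies between the finger pads; the fingertips stand 17 mm ahead of it and the grasp point (between the pads) lies 2 mm behind it; z points along the fingers, y is the direction in which the jaws open and shut (so a half turn about z gives the same grasp; the last joint's range is limited). The gripper opens to 85 mm and grips with 20 to 120 N. Pads are 22 mm wide; open, the fingers measure 114 mm over their backs; the gripper's body (76 mm by 85 mm) begins 54 mm behind the grasp point. The pads swing forward as they close: fully open they stand 13 mm farther back than shut.
Start: joints at [1.125, 0.628, 0.038, 1.517, -0.027, 0.996, -0.02], TCP at [0.241, -0.604, 0.248] pointing down, gripper open.
Joint ranges: [-3.06, 3.06], [-0.37, 2.12], [-1.25, 1.32], [0.18, 2.47], [-1.1, 4.24], [0.23, 1.98], [-2.94, 2.94]. Speed limits (rad/s): [2.57, 2.57, 3.14, 3.14, 3.14, 3.14, 3.14].

INTERFACE

Orientations are given as a unit quaternion [w, x, y, z].
In Python, from station import ctrl gives the robot as it stands.
- The arm moves only by the shell command python3 -m jog 'ROWS' [OPENING] [FORCE]. ROWS is JSON, a list of rows, each an object of numbers: "tx", "ty", "tz": the shift along the tool's x, y, z each as a share of 40 mm, from -1 to 1; "ax", "ay", "az": the turn, a rotation vector about the tool's x, y, z each as a share of 8 degrees, from -1 to 1. In form: [{"tx": .., "ty": .., "tz": .., "ax": .., "ay": .., "az": ..}, ...]. A call has 1 to 5 rows; each row shifts and turns the commanded pose from where the row before left it, along the tool's axes as they then stand; what a row does not reach is not made up. A row lasts 1/10 s, in which the tool goes at most 50 mm and 8.59 degrees, less where a joint would pass 70% of its speed; a pose out of reach is approached as far as the arm can. A call with a number of a shift or a turn outside -1 to 1 is refused whole. A call with a gripper value outside its range is refused whole. OPENING is the closure, from -1 (fully open) to 1 (shut), so that 0 is half open, set as the call begins (- or left out, the last holds). The fingers move at their own pace and stop on an object; FORCE is the grip in N (left out, the last holds). Time passes only in rows, so rows that do not move let the fingers close. It gives the time, the measured TCP pose, the force and the opening at its end, in the units of the state.
- ctrl.read_state(): the state, without advancing time (a new reading comes with each control period).
- ctrl.grab_frame(name): name is "scene" or "top" or "wrist"; returns the picture (480x640x3 uint8, red, green, blue); there is no depth.
- ctrl.calibration(name): a dict with "camera_matrix" (3x3 intrinsics, pixels), "rvec" (rotation vector, rad) and "tvec" (3), from world to camera coordinates, as OpenCV has them; the wrist camera has in their place "tool_from_camera" (4x4, takes a point from camera to tool coordinates, whose origin is the TCP and whose axes are the flange's). Camera axes: x right, y down, z forward; pixel columns grow to the right and rows downward; lengths in m; the calibration is good to about 2 mm. A picture is of the moment at which its call begins: read the wrist's pose just before it. calibration takes no time and is no camera call.
- ctrl.sign_off(): hands the job in, once; it reports no verdict.
Trained networks look in the newest picture that a camera, given by its name, has taken for a name from the list of things; names that differ only in an ending like _2 or _b are one class to them, and where a whole thing is asked for, a point or a joint stands for the part that bears it (a point fixed in the world has none). Each returns a list of dicts, best first, with "confidence" (0 to 1); they miss things now and then, are a little off and sometimes report something else, mostly with a low value. They report only what shows in the picture. A call takes as long as a camera call. They do not tell look-alikes from the thing itself.
- ctrl.cut_out(thing, camera): "pixels" (480x640 bool, what is visible of it) and "position" ([row, column] in pixels, amid what is visible of it).
The state is a dict: "time": time; "q": joint angles; "dq": joint speeds; "effort": joint torques, N m; "tcp_pos": TCP position; "ee_rot": TCP orientation; "force": force on the tool from outside, world axes, zero at the start; "ft_torque": the same for the moment, N m; "finger_gap": finger opening in m.
Only numpy, scipy, OpenCV 4.12 (cv2) and the standard library are available. Lean on these libraries where they do the work, as an engineer would, in place of code of your own. Each camera call takes 0.05 s, during which the arm holds its last target. There are 200 camera calls.

## Working session

There is one attempt and no reset: what is moved stays moved. The work goes in short steps, Python scripts to look and compute and a shell command to move; the robot and the scene stay as the last step left them, time stands still between calls to the robot, and variables do not carry over. Pictures are saved under pics/ and viewed, about 8 in all and at most 12, crops included, and the job is handed in when it is done.

```bash
ls; mkdir -p pics
cat > h.py <<'E'
import numpy as np, cv2
from scipy.spatial.transform import Rotation as R
from station import ctrl
def cam(name,st=None):
    c=ctrl.calibration(name);K=np.array(c["camera_matrix"],float)
    if "rvec" in c:
        Rm=cv2.Rodrigues(np.array(c["rvec"],float))[0];t=np.array(c["tvec"],float).ravel()
        return K,Rm.T,-Rm.T@t
    T=np.array(c["tool_from_camera"]);q=st["ee_rot"]
    Rt=R.from_quat([q[1],q[2],q[3],q[0]]).as_matrix()
    return K,Rt@T[:3,:3],Rt@T[:3,3]+np.array(st["tcp_pos"])
def ray(C,u,v,z):
    K,A,o=C;d=A@np.linalg.inv(K)@np.array([u,v,1.]);return o+d*(z-o[2])/d[2]
def proj(C,p):
    K,A,o=C;x=K@(A.T@(np.array(p)-o));return x[:2]/x[2]
def save(n,im): cv2.imwrite("pics/"+n,im[:,:,::-1])
E
python3 - <<'E'
from h import *
for n in("top","scene"):
    im=ctrl.grab_frame(n);save(n+"1.png",im);C=cam(n);print(n,"cam at",C[2].round(3))
    for th,z in(("lid_blue_handle",.07),("lid_orange_handle",.07),("dish_blue",.03),("tray_floor",.004)):
        for d in ctrl.cut_out(th,n):
            r,c=d["position"];ys,xs=np.nonzero(d["pixels"])
            print(th,round(d["confidence"],2),(round(r),round(c)),len(xs),(xs.min(),xs.max(),ys.min(),ys.max()) if len(xs) else"",ray(C,c,r,z).round(3))
s=ctrl.read_state();print(s["time"],s["ee_rot"],s["tcp_pos"],s["finger_gap"])
E
```

```text
pics
top cam at [0.375 0.307 0.922]
lid_blue_handle 0.97 (248, 327) 2307 (np.int64(298), np.int64(352), np.int64(217), np.int64(278)) [0.424 0.291 0.07 ]
lid_blue_handle 0.81 (357, 342) 2203 (np.int64(316), np.int64(369), np.int64(333), np.int64(377)) [0.231 0.268 0.07 ]
lid_orange_handle 0.91 (192, 250) 2292 (np.int64(219), np.int64(280), np.int64(162), np.int64(227)) [0.528 0.428 0.07 ]
tray_floor 0.78 (148, 376) 6748 (np.int64(326), np.int64(425), np.int64(100), np.int64(198)) [0.623 0.191 0.004]
scene cam at [ 0.031 -0.12   0.737]
lid_blue_handle 0.85 (267, 324) 2426 (np.int64(290), np.int64(360), np.int64(238), np.int64(298)) [0.411 0.282 0.07 ]
lid_blue_handle 0.72 (368, 248) 3180 (np.int64(206), np.int64(284), np.int64(332), np.int64(406)) [0.21  0.223 0.07 ]
dish_blue 0.59 (294, 323) 597 (np.int64(296), np.int64(354), np.int64(269), np.int64(308)) [0.392 0.265 0.03 ]
tray_floor 0.62 (260, 444) 6353 (np.int64(383), np.int64(499), np.int64(211), np.int64(304)) [0.614 0.183 0.004]
0.5 [-2.96724127e-05  9.82027362e-01  1.88738603e-01  5.72813392e-06] [ 0.24098791 -0.60366391  0.24827595] 0.0856176245147525
```

View pics/top1.png

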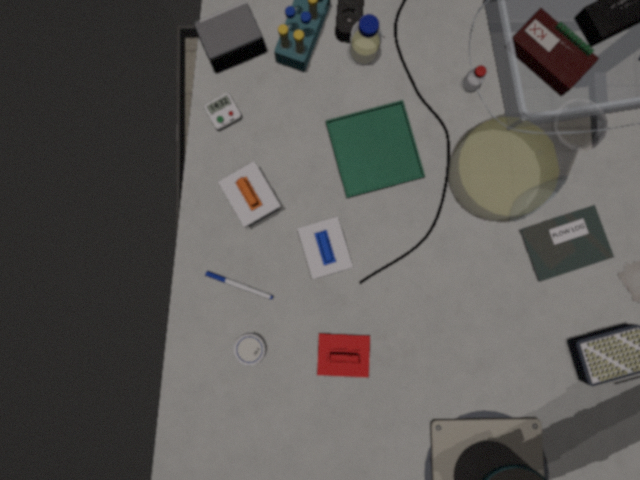

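View pics/scene1.png

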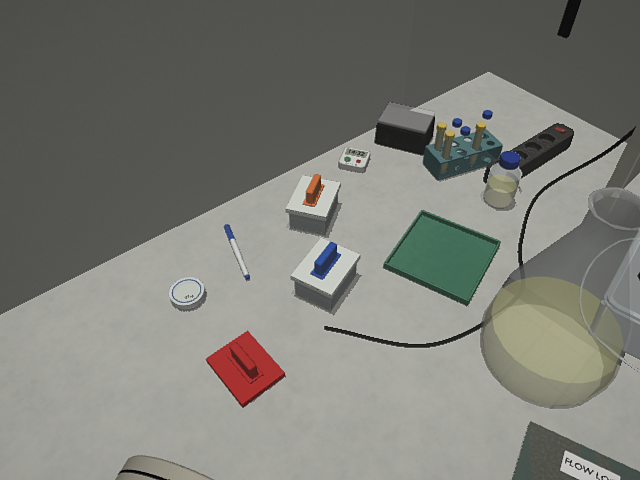

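Top picture: the blue-handled white lid is at (col 325, row 247). The orange one is at (249,192), the red look-alike at (343,355) and the tray at (375,148). The scene picture agrees: the blue handle on the white lid and dish is at (325,260), and the red plate at (245,365) lies on the table. The first candidate is therefore the one meant. I'll measure it precisely and confirm it in a crop.

```bash
cat >> h.py <<'E'
def rect(mask,C,z):
    cs,_=cv2.findContours(mask.astype(np.uint8),cv2.RETR_EXTERNAL,cv2.CHAIN_APPROX_NONE)
    c=max(cs,key=cv2.contourArea).reshape(-1,2)
    P=np.array([ray(C,u,v,z)[:2] for u,v in c]);(ce,wh,a)=cv2.minAreaRect((P*1000).astype(np.float32))
    if wh[0]<wh[1]: wh=wh[::-1];a+=90
    return np.round(ce,1),np.round(wh,1),round((a+90)%180-90,1)
def blue(im):
    h=cv2.cvtColor(im,cv2.COLOR_RGB2HSV);return (h[...,0]>105)&(h[...,0]<130)&(h[...,1]>120)&(h[...,2]>60)
def green(im):
    h=cv2.cvtColor(im,cv2.COLOR_RGB2HSV);return (h[...,0]>60)&(h[...,0]<90)&(h[...,1]>110)
E
python3 - <<'E'
from h import *
for n in("top","scene"):
    im=ctrl.grab_frame(n);C=cam(n)
    d=ctrl.cut_out("lid_blue_handle",n)[0]["pixels"]
    print(n,"handle",rect(blue(im)&cv2.dilate(d.astype(np.uint8),np.ones((5,5))).astype(bool),C,.083 if n=="top" else .07),"lid",rect(d,C,.053))
    t=ctrl.cut_out("tray_floor",n);tm=t[0]["pixels"] if t else green(im)
    print("tray",rect(tm,C,.014),rect(green(im)&(cv2.dilate(tm.astype(np.uint8),np.ones((9,9)))>0),C,.014))
    o=ctrl.cut_out("lid_orange_handle",n)
    if o: print("orange",rect(o[0]["pixels"],C,.053))
    if n=="top":
        a=cv2.resize(im[140:400,200:440],None,fx=2.2,fy=2.2,interpolation=cv2.INTER_CUBIC);save("crop1.png",a)
E
```

```text
Traceback (most recent call last):
  File "h.py", line 19, in rect
    c=max(cs,key=cv2.contourArea).reshape(-1,2)
      ~~~^^^^^^^^^^^^^^^^^^^^^^^^
ValueError: max() iterable argument is empty
```

```bash
cat >> h.py <<'E'
def pick(th,n,px):
    L=[d for d in ctrl.cut_out(th,n) if np.hypot(d["position"][1]-px[0],d["position"][0]-px[1])<25]
    return L[0]["pixels"] if L else None
E
python3 - <<'E'
from h import *
for n,pb,pt in(("top",(325,248),(376,148)),("scene",(324,267),(444,260))):
    im=ctrl.grab_frame(n);C=cam(n)
    d=pick("lid_blue_handle",n,pb);k=np.zeros((480,640),bool);k[pb[1]-35:pb[1]+35,pb[0]-35:pb[0]+35]=1
    print(n,"pix",im[pb[1]-2,pb[0]],(blue(im)&k).sum())
    if (blue(im)&k).sum()>50: print("handle",rect(blue(im)&k,C,.083 if n=="top" else .07))
    if d is not None: print("lid",rect(d,C,.053))
    t=pick("tray_floor",n,pt)
    if t is not None: print("tray",rect(t,C,.014))
    k[:]=0;k[pt[1]-65:pt[1]+65,pt[0]-70:pt[0]+70]=1;print("trayg",rect(green(im)&k,C,.014))
    if n=="top":
        save("crop1.png",cv2.resize(im[140:400,200:440],None,fx=2.2,fy=2.2,interpolation=cv2.INTER_CUBIC))
        o=pick("lid_orange_handle",n,(250,192))
        if o is not None: print("orange",rect(o,C,.053))
E
```

```text
top pix [ 35  67 132] 349
handle (array([425. , 295.5]), array([56. , 19.5]), 15.9)
lid (array([425.8, 294.2]), array([98.8, 79. ]), 15.3)
tray (array([618.9, 193.7]), array([161.2, 160.3]), 14.4)
trayg (array([655.6, 182.9]), array([150.4,  80.3]), 65.9)
orange (array([526.4, 432.4]), array([99.6, 79.2]), 29.6)
scene pix [42 50 76] 393
handle (array([424.8, 289.6]), array([76.1, 28.9]), 15.5)
lid (array([423.5, 290.1]), array([105.5,  83.3]), 16.0)
tray (array([615.6, 190.4]), array([173.1, 161.1]), 13.8)
trayg (array([709.9, 134.8]), array([7.5, 0. ]), 33.6)
```

View pics/crop1.png

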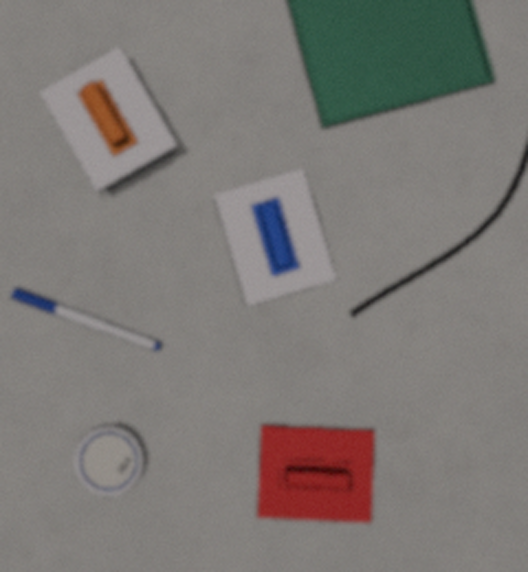

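Confirmed. The white lid with the blue bar is at crop (275,237), with its centre near (0.425, 0.294) and a yaw of 15.5°. The tray centre is near (0.618, 0.193). The red plate at crop (318,470) and the orange lid at (108,118) will be left alone. First I raise the tool and start turning it.

```bash
python3 -m jog '[{"tz":-1,"az":0.79},{"tz":-1},{"tz":-1},{"tz":-1},{"tz":-0.5}]' -1 40
python3 -m jog '[{"tx":0.78,"ty":-0.83},{"tx":0.78,"ty":-0.83},{"tx":0.78,"ty":-0.83},{"tx":0.78,"ty":-0.83},{"tx":0.78,"ty":-0.83}]'
```

```text
schema error: expected keys tx, ty, tz, ax, ay, az
schema error: expected keys tx, ty, tz, ax, ay, az
```

All six keys are required.

```bash
python3 -m jog '[{"tx":0,"ty":0,"tz":-1,"ax":0,"ay":0,"az":0.79},{"tx":0,"ty":0,"tz":-1,"ax":0,"ay":0,"az":0},{"tx":0,"ty":0,"tz":-1,"ax":0,"ay":0,"az":0},{"tx":0,"ty":0,"tz":-1,"ax":0,"ay":0,"az":0},{"tx":0,"ty":0,"tz":-0.5,"ax":0,"ay":0,"az":0}]' -1 40
python3 -m jog '[{"tx":0.78,"ty":-0.83,"tz":0,"ax":0,"ay":0,"az":0},{"tx":0.78,"ty":-0.83,"tz":0,"ax":0,"ay":0,"az":0},{"tx":0.78,"ty":-0.83,"tz":0,"ax":0,"ay":0,"az":0},{"tx":0.78,"ty":-0.83,"tz":0,"ax":0,"ay":0,"az":0},{"tx":0.78,"ty":-0.83,"tz":0,"ax":0,"ay":0,"az":0}]'
python3 -c "
from h import *
s=ctrl.read_state();print(np.round(s['q'],2))"
```

```text
time: 1.45
tcp_pos: [0.2413, -0.6046, 0.4327]
ee_rot: [0.003, 0.991, 0.134, 0.001]
force: [0.8, 0.2, 0.1]
finger_gap: 0.0854
time: 1.95
tcp_pos: [0.3477, -0.4004, 0.4285]
ee_rot: [0.0, 0.991, 0.134, 0.0]
force: [1.3, 0.2, 0.0]
finger_gap: 0.0854
[ 0.78  0.3   0.03  1.57 -0.01  1.28 -0.49]
```

```bash
python3 -m jog '[{"tx":0.8,"ty":-0.81,"tz":0,"ax":0,"ay":0,"az":0},{"tx":0.8,"ty":-0.81,"tz":0,"ax":0,"ay":0,"az":0},{"tx":0.8,"ty":-0.81,"tz":0,"ax":0,"ay":0,"az":0},{"tx":0.8,"ty":-0.81,"tz":0,"ax":0,"ay":0,"az":0},{"tx":0.8,"ty":-0.81,"tz":0,"ax":0,"ay":0,"az":0}]'
python3 -m jog '[{"tx":0.32,"ty":-0.95,"tz":0,"ax":0,"ay":0,"az":0},{"tx":0.32,"ty":-0.95,"tz":0,"ax":0,"ay":0,"az":0},{"tx":0.32,"ty":-0.95,"tz":0,"ax":0,"ay":0,"az":0},{"tx":0.32,"ty":-0.95,"tz":0,"ax":0,"ay":0,"az":0},{"tx":0.32,"ty":-0.95,"tz":0,"ax":0,"ay":0,"az":0}]'
python3 -m jog '[{"tx":0.12,"ty":-1,"tz":0,"ax":0,"ay":0,"az":0},{"tx":0.12,"ty":-1,"tz":0,"ax":0,"ay":0,"az":0},{"tx":0.12,"ty":-1,"tz":0,"ax":0,"ay":0,"az":0},{"tx":0.12,"ty":-1,"tz":0,"ax":0,"ay":0,"az":0},{"tx":0.12,"ty":-1,"tz":0,"ax":0,"ay":0,"az":0}]'
python3 -c "
from h import *
s=ctrl.read_state();print(np.round(s['q'],2))"
```

```text
time: 2.45
tcp_pos: [0.4588, -0.2017, 0.4287]
ee_rot: [0.0, 0.991, 0.134, 0.0]
force: [1.2, 0.0, 1.0]
finger_gap: 0.0856
time: 2.95
tcp_pos: [0.4692, -0.0017, 0.4286]
ee_rot: [0.0, 0.991, 0.134, 0.0]
force: [0.9, -0.7, 0.7]
finger_gap: 0.0855
time: 3.45
tcp_pos: [0.4388, 0.1974, 0.4286]
ee_rot: [0.0, 0.991, 0.134, 0.0]
force: [0.2, -0.1, 0.1]
finger_gap: 0.0853
[-0.21  0.23 -0.35  1.67  0.08  1.26 -1.87]
```

```bash
python3 -m jog '[{"tx":0.06,"ty":-0.5,"tz":0.9,"ax":0,"ay":0,"az":0},{"tx":0.06,"ty":-0.5,"tz":0.9,"ax":0,"ay":0,"az":0},{"tx":0.06,"ty":-0.5,"tz":0.9,"ax":0,"ay":0,"az":0},{"tx":0.06,"ty":-0.5,"tz":0.9,"ax":0,"ay":0,"az":0},{"tx":0.06,"ty":-0.42,"tz":0.9,"ax":0,"ay":0,"az":0}]'
python3 -m jog '[{"tx":0,"ty":0,"tz":0,"ax":0,"ay":0,"az":0},{"tx":0,"ty":0,"tz":0,"ax":0,"ay":0,"az":0}]'
python3 - <<'E'
from h import *
s=ctrl.read_state();im=ctrl.grab_frame("wrist");save("w1.png",im);C=cam("wrist",s)
for d in ctrl.cut_out("lid_blue_handle","wrist"): print(d["confidence"],d["position"],rect(d["pixels"],C,.053))
print("handle top",rect(blue(im),C,.083),rect(blue(im),C,.07),proj(C,[.425,.294,.083]),"cam",C[2].round(3))
E
```

```text
time: 3.95
tcp_pos: [0.4248, 0.2936, 0.2472]
ee_rot: [-0.0, 0.991, 0.135, 0.0]
force: [0.6, -0.5, -0.6]
finger_gap: 0.0852
time: 4.15
tcp_pos: [0.4251, 0.2922, 0.2484]
ee_rot: [0.0, 0.991, 0.135, -0.0]
force: [0.5, 0.4, 0.9]
finger_gap: 0.0854
0.95 [201.4, 318.1] (array([426.8, 293.9]), array([97.7, 78.4]), 15.6)
0.59 [388.0, 296.1] (array([259.2, 268. ]), array([87.8, 75.1]), 86.1)
0.38 [42.9, 168.9] (array([513.7, 423.2]), array([79.5, 67.5]), -61.0)
handle top (array([430.6, 295. ]), array([58. , 20.3]), 16.0) (array([427.6, 294.2]), array([60.6, 21.2]), 16.0) [316.85532382 216.92996278] cam [0.498 0.312 0.374]
```

View pics/w1.png

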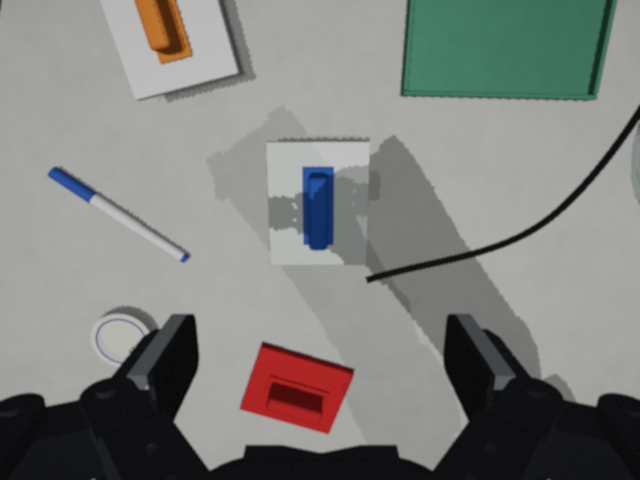

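The wrist picture shows the blue handle between the jaws' lines, centred at (318,205), with nothing in the way. The lid centre is (0.4265, 0.294), so I descend and grip.

```bash
python3 -m jog '[{"tx":0.04,"ty":-0.03,"tz":1,"ax":0,"ay":0,"az":0},{"tx":0,"ty":0,"tz":1,"ax":0,"ay":0,"az":0},{"tx":0,"ty":0,"tz":1,"ax":0,"ay":0,"az":0},{"tx":0,"ty":0,"tz":0.8,"ax":0,"ay":0,"az":0},{"tx":0,"ty":0,"tz":0.4,"ax":0,"ay":0,"az":0}]'
python3 -m jog '[{"tx":0,"ty":0,"tz":0.1,"ax":0,"ay":0,"az":0},{"tx":0,"ty":0,"tz":0,"ax":0,"ay":0,"az":0}]'
```

```text
time: 4.75
tcp_pos: [0.4272, 0.2929, 0.0797]
ee_rot: [0.0, 0.991, 0.133, 0.0]
force: [-0.7, 0.1, 1.1]
finger_gap: 0.0855
time: 4.95
tcp_pos: [0.4275, 0.294, 0.0773]
ee_rot: [-0.0, 0.991, 0.134, 0.001]
force: [0.6, 0.3, 0.5]
finger_gap: 0.0857
```

```bash
python3 -m jog '[{"tx":0,"ty":0,"tz":0,"ax":0,"ay":0,"az":0},{"tx":0,"ty":0,"tz":0,"ax":0,"ay":0,"az":0},{"tx":0,"ty":0,"tz":0,"ax":0,"ay":0,"az":0},{"tx":0,"ty":0,"tz":0,"ax":0,"ay":0,"az":0},{"tx":0,"ty":0,"tz":0,"ax":0,"ay":0,"az":0}]' 1 40
python3 -m jog '[{"tx":0,"ty":0,"tz":0,"ax":0,"ay":0,"az":0},{"tx":0,"ty":0,"tz":0,"ax":0,"ay":0,"az":0},{"tx":0,"ty":0,"tz":0,"ax":0,"ay":0,"az":0},{"tx":0,"ty":0,"tz":0,"ax":0,"ay":0,"az":0},{"tx":0,"ty":0,"tz":0,"ax":0,"ay":0,"az":0}]'
```

```text
time: 5.45
tcp_pos: [0.4265, 0.2941, 0.0767]
ee_rot: [-0.0, 0.991, 0.134, 0.0]
force: [-2.6, -2.9, 15.8]
finger_gap: 0.0132
time: 5.95
tcp_pos: [0.4265, 0.2942, 0.0768]
ee_rot: [-0.0, 0.991, 0.134, 0.0]
force: [-0.4, -1.4, 6.0]
finger_gap: 0.0135
```

```bash
python3 -m jog '[{"tx":0,"ty":0,"tz":-0.1,"ax":0,"ay":0,"az":0},{"tx":0,"ty":0,"tz":-0.15,"ax":0,"ay":0,"az":0},{"tx":0,"ty":0,"tz":-0.2,"ax":0,"ay":0,"az":0},{"tx":0,"ty":0,"tz":-0.2,"ax":0,"ay":0,"az":0},{"tx":0,"ty":0,"tz":-0.3,"ax":0,"ay":0,"az":0}]'
python3 -m jog '[{"tx":0,"ty":0,"tz":-0.4,"ax":0,"ay":0,"az":0},{"tx":0,"ty":0,"tz":-0.4,"ax":0,"ay":0,"az":0},{"tx":0,"ty":0,"tz":-0.4,"ax":0,"ay":0,"az":0},{"tx":0,"ty":0,"tz":0,"ax":0,"ay":0,"az":0},{"tx":0,"ty":0,"tz":0,"ax":0,"ay":0,"az":0}]'
python3 - <<'E'
from h import *
s=ctrl.read_state();im=ctrl.grab_frame("scene");C=cam("scene");save("s2.png",cv2.resize(im[120:420,160:560],None,fx=1.8,fy=1.8))
d=ctrl.cut_out("dish_blue","scene");print([(x["confidence"],x["position"],rect(x["pixels"],C,.05)) for x in d])
print(s["time"],s["force"],s["tcp_pos"],s["finger_gap"])
E
```

```text
time: 6.45
tcp_pos: [0.4261, 0.2939, 0.1149]
ee_rot: [0.0, 0.991, 0.134, -0.0]
force: [-0.1, -0.1, -1.7]
finger_gap: 0.013
time: 6.95
tcp_pos: [0.4265, 0.294, 0.1627]
ee_rot: [-0.0, 0.991, 0.134, 0.0]
force: [0.3, -0.6, -0.4]
finger_gap: 0.0131
[(0.84, [277.8, 335.5], (array([420. , 260.6]), array([122.6,  56.7]), 38.3))]
6.95 [ 0.34621482 -0.5819697  -0.36095076] [0.42645539 0.29395567 0.162741  ] 0.01306526304144833
```

View pics/s2.png

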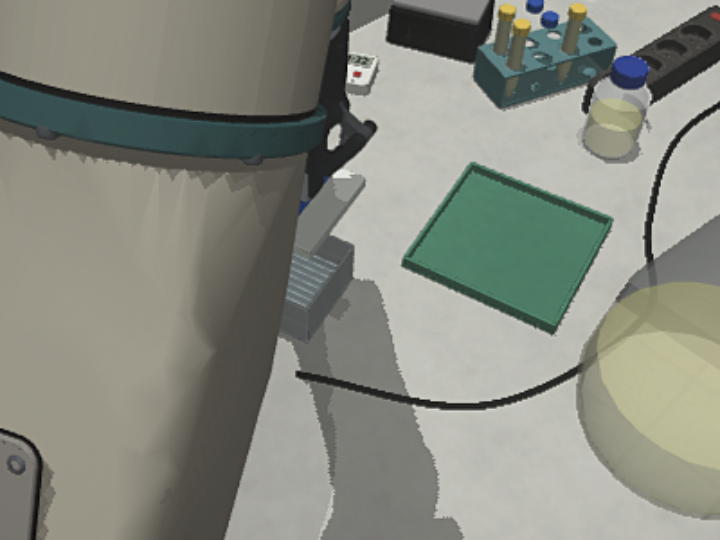

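The scene crop shows the dish open with its slides in, at (320,280), and the lid held above it at (335,215). The lid's edge looks a little tilted, so I check with the wrist camera.

Run:
```python
from h import *
s=ctrl.read_state();im=ctrl.grab_frame("wrist");save("w2.png",im);C=cam("wrist",s);x,y,z=s["tcp_pos"]
d=ctrl.cut_out("lid_blue_handle","wrist");
for e in d[:2]: print(e["confidence"],e["position"])
# expected corners of plate top, if level: handle centre 6.8mm below tcp
hz=z-.0068;a=np.radians(15.5);u=np.array([np.cos(a),np.sin(a)]);v=np.array([-u[1],u[0]])
for i,j in((1,1),(1,-1),(-1,1),(-1,-1)):
    p=np.array([x,y])+i*.049*u+j*.039*v; print(i,j,proj(C,[*p,hz-.017]).round(0))
```

```text
0.95 [435.4, 317.8]
0.58 [260.4, 320.2]
1 1 [209. 184.]
1 -1 [428. 184.]
-1 1 [227. 413.]
-1 -1 [410. 412.]
```

View pics/w2.png

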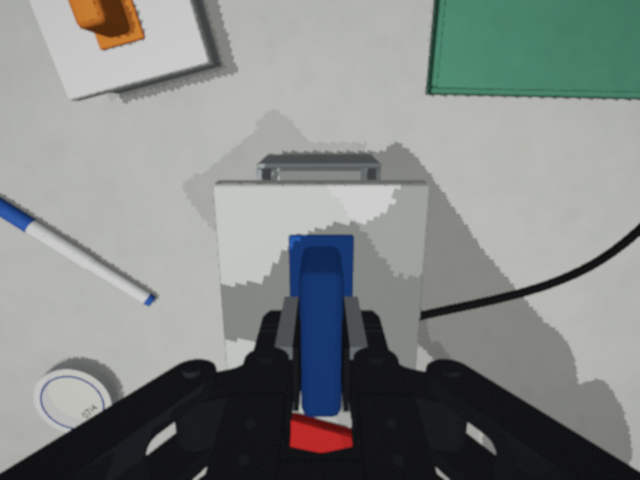

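Run:
```python
from h import *
s=ctrl.read_state();S=cam("scene");W=cam("wrist",s);T=np.array(s["tcp_pos"])
for p in(-15,-8,0,8,15):
    q=R.from_euler("z",15.5,degrees=True)*R.from_euler("y",p,degrees=True)
    f=lambda v:T-[0,0,.0047]+q.apply(np.array(v)-[0,0,.002])
    c=[f((i*.049,j*.039,-.017)) for i,j in((1,1),(1,-1),(-1,-1))];h=[f((i*.027,0,.013)) for i in(1,-1)]
    b=f((.049,-.039,-.028))
    print(p,"scene crop",[((proj(S,x)-[160,120])*1.8).round().tolist() for x in c+[b]],"wrist",[proj(W,x).round().tolist() for x in c[:2]+h])
```

```text
-15 scene crop [[289.0, 134.0], [366.0, 164.0], [311.0, 256.0], [367.0, 171.0]] wrist [[197.0, 181.0], [438.0, 181.0], [318.0, 294.0], [318.0, 410.0]]
-8 scene crop [[288.0, 140.0], [365.0, 170.0], [309.0, 254.0], [365.0, 178.0]] wrist [[203.0, 181.0], [433.0, 181.0], [318.0, 283.0], [318.0, 415.0]]
0 scene crop [[287.0, 147.0], [364.0, 178.0], [307.0, 252.0], [363.0, 186.0]] wrist [[208.0, 184.0], [428.0, 184.0], [318.0, 273.0], [318.0, 420.0]]
8 scene crop [[285.0, 154.0], [362.0, 185.0], [306.0, 248.0], [360.0, 195.0]] wrist [[214.0, 189.0], [423.0, 189.0], [318.0, 265.0], [318.0, 423.0]]
15 scene crop [[283.0, 161.0], [360.0, 192.0], [305.0, 243.0], [358.0, 202.0]] wrist [[218.0, 195.0], [419.0, 195.0], [318.0, 259.0], [318.0, 425.0]]
```

The lid is level within the accuracy of this check, since the predicted level corners match the pictures. I carry it to the tray.

```bash
python3 -m jog '[{"tx":0.3,"ty":0.28,"tz":0,"ax":0,"ay":0,"az":0},{"tx":0.6,"ty":0.57,"tz":0,"ax":0,"ay":0,"az":0},{"tx":0.7,"ty":0.66,"tz":0,"ax":0,"ay":0,"az":0},{"tx":0.7,"ty":0.66,"tz":0,"ax":0,"ay":0,"az":0},{"tx":0.7,"ty":0.66,"tz":0,"ax":0,"ay":0,"az":0}]'
python3 -m jog '[{"tx":0.6,"ty":0.57,"tz":0,"ax":0,"ay":0,"az":0},{"tx":0.33,"ty":0.32,"tz":0,"ax":0,"ay":0,"az":0},{"tx":0,"ty":0,"tz":0.5,"ax":0,"ay":0,"az":0},{"tx":0,"ty":0,"tz":0.5,"ax":0,"ay":0,"az":0},{"tx":0,"ty":0,"tz":0.3,"ax":0,"ay":0,"az":0}]'
python3 - <<'E'
from h import *
s=ctrl.read_state();im=ctrl.grab_frame("scene");save("s3.png",cv2.resize(im[120:420,160:560],None,fx=1.8,fy=1.8))
print(s["force"],s["finger_gap"],np.round(s["q"],2))
E
```

```text
time: 7.65
tcp_pos: [0.5743, 0.2147, 0.1618]
ee_rot: [0.0, 0.991, 0.134, -0.0]
force: [-0.0, 0.3, -0.4]
finger_gap: 0.0133
time: 8.15
tcp_pos: [0.6174, 0.1905, 0.1081]
ee_rot: [0.001, 0.991, 0.134, -0.001]
force: [0.1, -0.5, -1.5]
finger_gap: 0.0132
[ 0.10647073 -0.51719005 -1.47195121] 0.013241239050058572 [-0.17  0.8  -0.3   1.63  0.32  0.75 -1.92]
```

View pics/s3.png

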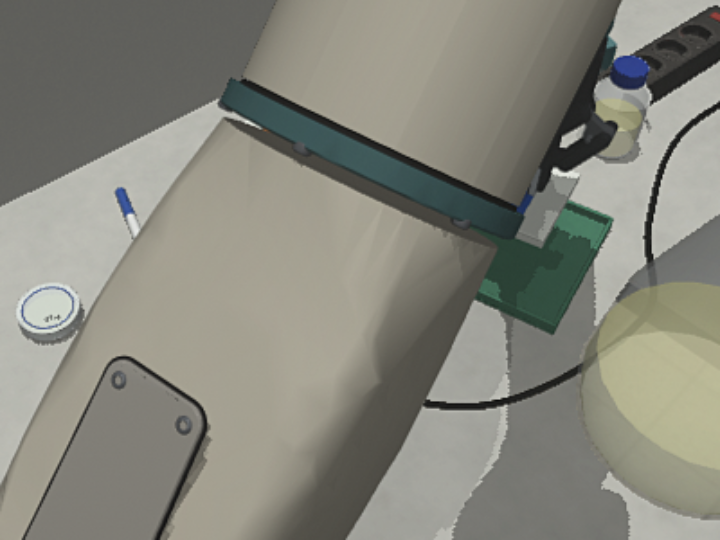

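The lid is held over the tray, in the crop near (550,210). I lower it, slowly at the end.

```bash
python3 -m jog '[{"tx":0,"ty":0,"tz":0.4,"ax":0,"ay":0,"az":0},{"tx":0,"ty":0,"tz":0.4,"ax":0,"ay":0,"az":0},{"tx":0,"ty":0,"tz":0.4,"ax":0,"ay":0,"az":0},{"tx":0,"ty":0,"tz":0.15,"ax":0,"ay":0,"az":0},{"tx":0,"ty":0,"tz":0,"ax":0,"ay":0,"az":0}]'
python3 -m jog '[{"tx":0,"ty":0,"tz":0.05,"ax":0,"ay":0,"az":0},{"tx":0,"ty":0,"tz":0.05,"ax":0,"ay":0,"az":0},{"tx":0,"ty":0,"tz":0.05,"ax":0,"ay":0,"az":0},{"tx":0,"ty":0,"tz":0,"ax":0,"ay":0,"az":0}]'
```

```text
time: 8.7
tcp_pos: [0.6166, 0.1923, 0.0549]
ee_rot: [0.0, 0.991, 0.134, -0.001]
force: [-0.4, 0.8, -1.0]
finger_gap: 0.0136
time: 9.1
tcp_pos: [0.6175, 0.1924, 0.0505]
ee_rot: [0.0, 0.991, 0.134, 0.0]
force: [-0.3, 0.6, -0.3]
finger_gap: 0.0133
```

```bash
python3 -m jog '[{"tx":0,"ty":0,"tz":0.07,"ax":0,"ay":0,"az":0},{"tx":0,"ty":0,"tz":0.07,"ax":0,"ay":0,"az":0},{"tx":0,"ty":0,"tz":0.05,"ax":0,"ay":0,"az":0},{"tx":0,"ty":0,"tz":0,"ax":0,"ay":0,"az":0},{"tx":0,"ty":0,"tz":0,"ax":0,"ay":0,"az":0}]'
python3 -m jog '[{"tx":0,"ty":0,"tz":0.05,"ax":0,"ay":0,"az":0},{"tx":0,"ty":0,"tz":0.03,"ax":0,"ay":0,"az":0},{"tx":0,"ty":0,"tz":0,"ax":0,"ay":0,"az":0},{"tx":0,"ty":0,"tz":0,"ax":0,"ay":0,"az":0}]'
```

```text
time: 9.6
tcp_pos: [0.6174, 0.1925, 0.0426]
ee_rot: [0.0, 0.991, 0.134, -0.0]
force: [-0.1, 0.4, -0.5]
finger_gap: 0.0132
time: 10.0
tcp_pos: [0.6174, 0.1924, 0.0395]
ee_rot: [0.0, 0.991, 0.134, -0.0]
force: [0.7, 0.7, -1.1]
finger_gap: 0.0133
```

```bash
python3 -m jog '[{"tx":0,"ty":0,"tz":0.03,"ax":0,"ay":0,"az":0},{"tx":0,"ty":0,"tz":0,"ax":0,"ay":0,"az":0},{"tx":0,"ty":0,"tz":0,"ax":0,"ay":0,"az":0}]'
python3 -m jog '[{"tx":0,"ty":0,"tz":0.03,"ax":0,"ay":0,"az":0},{"tx":0,"ty":0,"tz":0,"ax":0,"ay":0,"az":0},{"tx":0,"ty":0,"tz":0,"ax":0,"ay":0,"az":0}]'
```

```text
time: 10.3
tcp_pos: [0.6176, 0.1925, 0.0388]
ee_rot: [-0.0, 0.991, 0.134, 0.0]
force: [-1.0, 1.2, 4.1]
finger_gap: 0.0128
time: 10.6
tcp_pos: [0.6176, 0.1926, 0.0388]
ee_rot: [0.0, 0.991, 0.134, 0.0]
force: [-2.8, -1.3, 12.5]
finger_gap: 0.0131
```

Contact came exactly at the predicted height. I release, then back off straight up.

```bash
python3 -m jog '[{"tx":0,"ty":0,"tz":-0.03,"ax":0,"ay":0,"az":0},{"tx":0,"ty":0,"tz":0,"ax":0,"ay":0,"az":0},{"tx":0,"ty":0,"tz":0,"ax":0,"ay":0,"az":0},{"tx":0,"ty":0,"tz":0,"ax":0,"ay":0,"az":0},{"tx":0,"ty":0,"tz":0,"ax":0,"ay":0,"az":0}]' -0.3
python3 -m jog '[{"tx":0,"ty":0,"tz":-0.2,"ax":0,"ay":0,"az":0},{"tx":0,"ty":0,"tz":-0.5,"ax":0,"ay":0,"az":0},{"tx":0,"ty":0,"tz":-0.9,"ax":0,"ay":0,"az":0},{"tx":0,"ty":0,"tz":-0.9,"ax":0,"ay":0,"az":0},{"tx":0,"ty":0,"tz":-0.9,"ax":0,"ay":0,"az":0}]'
python3 -m jog '[{"tx":0,"ty":0,"tz":-0.9,"ax":0,"ay":0,"az":0},{"tx":0,"ty":0,"tz":-0.9,"ax":0,"ay":0,"az":0},{"tx":0,"ty":0,"tz":-0.5,"ax":0,"ay":0,"az":0},{"tx":0,"ty":0,"tz":0,"ax":0,"ay":0,"az":0}]'
python3 - <<'E'
from h import *
s=ctrl.read_state();im=ctrl.grab_frame("wrist");C=cam("wrist",s)
for d in ctrl.cut_out("lid_blue_handle","wrist"): print(d["confidence"],d["position"],rect(d["pixels"],C,.015))
for d in ctrl.cut_out("dish_blue","wrist"): print("dish",d["confidence"],d["position"],rect(d["pixels"],C,.05))
t=ctrl.grab_frame("top");T=cam("top")
for d in ctrl.cut_out("dish_blue","top"): print("dish top",d["confidence"],d["position"],rect(d["pixels"],T,.05))
save("w4.png",np.hstack([cv2.resize(im,(400,300)),cv2.resize(t[60:360,140:540],(400,300))]))
E
```

```text
time: 11.1
tcp_pos: [0.6173, 0.1925, 0.038]
ee_rot: [0.0, 0.991, 0.134, -0.0]
force: [0.4, -0.1, 0.7]
finger_gap: 0.0552
time: 11.6
tcp_pos: [0.6173, 0.1925, 0.1762]
ee_rot: [-0.0, 0.991, 0.134, 0.0]
force: [0.5, -0.1, 0.2]
finger_gap: 0.0556
time: 12.0
tcp_pos: [0.6192, 0.1934, 0.2707]
ee_rot: [-0.001, 0.991, 0.134, 0.004]
force: [0.4, 0.1, 0.7]
finger_gap: 0.0556
0.91 [193.0, 321.3] (array([617.8, 191.8]), array([98.6, 79.4]), 15.5)
0.85 [469.4, 150.2] (array([265.9, 296. ]), array([33.8, 33.1]), -76.5)
dish 0.94 [331.4, 157.1] (array([461.3, 305.8]), array([113.5,  57. ]), -29.3)
dish top 0.91 [247.0, 326.9] (array([426., 294.]), array([90.8, 71.4]), 16.1)
```

View pics/w4.png

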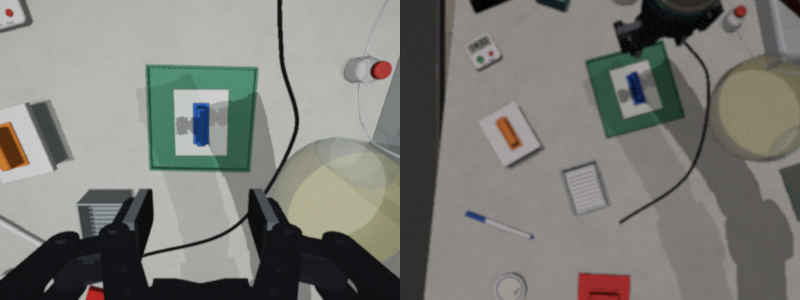

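The lid lies flat in the tray with its handle up, at left (202,123). The dish is open with its slides at right (585,188) and has not moved. The orange lid is still on its dish at right (510,133). Nothing touches the robot, so I hand in.

```bash
python3 -c "
from station import ctrl
print(ctrl.sign_off())"
```

```text
the job is handed in; nothing more can be done
None
```

I took the blue-handled lid straight up off its dish, lowered it into the green tray until it touched the floor, released it and withdrew upward. The job was handed in at about 12.3 s.

- **Lid:** the last wrist picture puts it flat at (0.618, 0.192), against a tray centre of about (0.618, 0.193), with its handle up. It touched the floor at the predicted height, and the highest wrist reading I saw was about 16 N, as the gripper closed.
- **Dish:** the open dish, slides visible, is at (0.426, 0.294), where it stood.
- **Orange and red:** the robot went near neither; in the last picture the orange-handled lid is still on its dish and the red plate is still lying on the table.

**Checks that disagreed:**
- **Tilt after lifting:** the lid looked slightly tilted in one scene picture. Comparing corner positions with the wrist and scene pictures showed it level to within about 5°.
- **Oblique dish outline:** the final wrist view gave a wrong dish position because the fingers partly hid it. I used the top camera's position instead.

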